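# Set out the stacked print blocks in their trays

### The arm

A 7-joint arm with a two-finger parallel gripper is mounted at the origin on the work surface. World frame = base frame: x ahead of the robot, y to its left, z up, the work surface at z = 0. Lengths are in mm, angles in rad, forces in N, time in s.
With the tool pointing down it reaches from about 400 to 875 mm from the base axis. Payload 19.3 kg.
Tool frame: the origin (TCP) lies at the very end of the fingers, on their centre line; the grasp point (between the pads) lies 19 mm behind it (grip_point_offset is the z of the grasp point in the tool frame, in mm); z points along the fingers, y is the line along which they close (so a half turn about z gives the same grasp; the last joint's range is limited). The gripper opens to 85 mm and grips with 20 to 120 N. Pads are 22 mm wide; open, the fingers measure 114 mm over their backs; the gripper's body (76 mm by 85 mm) begins 54 mm behind the grasp point. The pads swing forward as they close: fully open they stand 13 mm farther back than shut.
Start: joints at [1.18, 0.521, -0.036, 1.599, 0.021, 1.021, -0.113], TCP at [197.05, -593.115, 208.391] pointing down, gripper open.
Joint ranges: [-2.91, 2.91], [-0.3, 2.13], [-1.5, 1.42], [0.17, 2.43], [-1.26, 4.41], [0.16, 1.93], [-2.52, 2.52]. Speed limits (rad/s): [1.89, 1.89, 2.39, 2.39, 3.01, 3.01, 3.01].

### API

Orientations are given as a 3x3 rotation matrix whose columns are the frame's x, y, z axes.
In Python, from workcell import movep, movel, goto_joints, open_gripper, clamp, wait, inverse_kinematics, read_state, camera, PlanningError, finish_job, grip_point_offset gives the robot as it stands. Calls block until the motion is done:
- movep(position, orientation): joint-space move of the TCP to a pose.
- movel(position, frame=None, max_speed=150, guard=None): straight line of the TCP; frame=None keeps the orientation; max_speed is the mean speed in mm/s. With guard (N) it stops when the force on the tool has changed by that much, and returns True; else False.
- goto_joints(angles): joint-space move.
- open_gripper() and clamp(): open the fingers fully, or close them until they stop; the grip force is fixed at half the most.
- wait(seconds).
- inverse_kinematics(position, orientation): joint angles nearest the present ones, or None.
- read_state(): the state.
- camera(name): name is "side" or "top" or "wrist"; returns a dict with "image" (480x640x3 uint8, blue, green, red), "range_z" (480x640 float32, mm along the optical axis (not along the pixel's ray), 0 where there is no reading), "fx", "fy", "cx", "cy" (pixels), "cam_to_world" (4x4, takes a point from camera to world coordinates). Camera axes: x right, y up, looking along -z (the intrinsics and any distortion apply to the point x, -y, -z); pixel columns grow to the right and rows downward; lengths in mm; the calibration is good to about 2 mm. A picture is of the moment at which its call begins.
A pose or a line that the arm cannot do raises PlanningError and nothing moves.
- finish_job(): hands the job in; it is judged then, once.
The state is a dict: "time": time; "qpos": joint angles; "qvel": joint speeds; "joint_efforts": joint torques, N m; "eef_pos": TCP position; "tool_rot": TCP orientation; "ft_force": force on the tool from outside, world axes, zero at the start; "torque": the same for the moment, N m; "finger_gap": finger opening in mm; "gripper_force": force on a finger pad.
Only numpy, scipy, OpenCV 4.12 (cv2) and the standard library are available. Lean on these libraries where they do the work, as an engineer would, in place of code of your own. Each camera call takes 0.05 s, during which the arm holds its last target. There are 200 camera calls.

### The job

Get the printing table ready: take the stack of four wooden print blocks apart from the top down, one block at a time, and set each one flat inside the shallow tray that has its own outline and size (round, six-sided, square, long) before taking the next. Set the blocks down, do not drop them, and leave the paint jar and the glue bottle standing where they are.

Things in the scene. Friction and masses are not known exactly. Their poses are not given: they have to be found in the camera images.
- block_round: Round wooden print block, 34 mm diameter, top of the stack (lies on the six-sided block); 24 mm thick (dark 4 mm printing face below, plain wood above); origin at the centre of its underside, z up. About 20 g.
- block_hex: Six-sided (regular hexagon) wooden print block, 50 mm across flats, lies on the square block; 24 mm thick (dark 4 mm printing face below, plain wood above); origin at the centre of its underside, z up; one pair of flats faces +x and -x (the others every 60 degrees from there). About 40 g.
- block_square: Square wooden print block, 64 x 64 mm, lies on the long block, anywhere within 25 mm of its middle lengthwise; 24 mm thick (dark 4 mm printing face below, plain wood above); origin at the centre of its underside, z up; x and y square to its sides. About 75 g.
- block_long: Long wooden print block, 140 mm along its x, 66 mm along its y, bottom of the stack, on the table; 24 mm thick (dark 4 mm printing face below, plain wood above); origin at the centre of its underside, z up. About 170 g.
- tray_round: Low fixed tray, dark grey floor and light grey rim; floor 3 mm thick, rim top 7 mm above the table, rim wall 3 mm; origin at the centre of its underside, on the table, z up. About 9 mm of play all round the block that belongs in it. Round, 52 mm inside diameter.
- tray_hex: Low fixed tray, dark grey floor and light grey rim; floor 3 mm thick, rim top 7 mm above the table, rim wall 3 mm; origin at the centre of its underside, on the table, z up. About 9 mm of play all round the block that belongs in it. Regular hexagon, 68 mm across flats inside, flats facing +x and -x and every 60 degrees from there.
- tray_square: Low fixed tray, dark grey floor and light grey rim; floor 3 mm thick, rim top 7 mm above the table, rim wall 3 mm; origin at the centre of its underside, on the table, z up. About 9 mm of play all round the block that belongs in it. Square, 82 x 82 mm inside, sides along its x and y.
- tray_long: Low fixed tray, dark grey floor and light grey rim; floor 3 mm thick, rim top 7 mm above the table, rim wall 3 mm; origin at the centre of its underside, on the table, z up. About 9 mm of play all round the block that belongs in it. Rectangle, inside 158 mm along its x and 84 mm along its y; the block may lie either way round.
- paint_jar: Closed paint jar with a white lid and yellow label, 60 mm diameter, 62 mm high, a bystander at the far edge of the work area; origin at the centre of its underside.
- glue_bottle: White glue bottle, 68 mm diameter, 185 mm high, a bystander at the far left; origin at the centre of its underside.
There are look-alikes about, which are no part of the job. Leave any red look-alike of the block_round alone. What is shaped like the block_long but pink is not meant.

How it is judged (in metres and radians):
On the way, in this order (a step that is already met when the one before it is completed fails the run):
1. the round block lies flat in the round tray, let go (horizontal distance between block_round and tray_round below 0.014 m and z of block_round in the frame of tray_round below 0.006 m and angle between block_round's own z axis and vertical below 0.05 rad and linear speed of block_round below 0.03 m/s and contact force between the fingers and block_round below 0.1 N), for 0.2 s.
2. the six-sided block lies flat in the six-sided tray, let go (horizontal distance between block_hex and tray_hex below 0.014 m and z of block_hex in the frame of tray_hex below 0.006 m and angle between block_hex's own z axis and vertical below 0.05 rad and linear speed of block_hex below 0.03 m/s and contact force between the fingers and block_hex below 0.1 N), for 0.2 s.
3. the square block lies flat in the square tray, let go (horizontal distance between block_square and tray_square below 0.014 m and z of block_square in the frame of tray_square below 0.006 m and angle between block_square's own z axis and vertical below 0.05 rad and linear speed of block_square below 0.03 m/s and contact force between the fingers and block_square below 0.1 N), for 0.2 s.
4. the long block lies flat in the long tray, let go (horizontal distance between block_long and tray_long below 0.014 m and z of block_long in the frame of tray_long below 0.006 m and angle between block_long's own z axis and vertical below 0.05 rad and linear speed of block_long below 0.03 m/s and contact force between the fingers and block_long below 0.1 N and angle between the x axis of block_long and the x axis of tray_long, either way round below 0.25 rad), for 0.2 s.
At the end, for the whole second after the job is handed in: Each of the four blocks lies flat (within 0.05 rad) on the floor of the tray of its own outline, underside less than 6 mm above the tray's underside, centre within 14 mm of the tray's centre horizontally, the long block along its tray (within 0.25 rad), all released and at rest (all of step 1 and all of step 2 and all of step 3 and all of step 4 and angular speed of each of block_round, block_hex, block_square, block_long below 0.3 rad/s); the robot touches nothing.
It fails at once if a block is dropped (falls free of the fingers faster than 0.7 m/s) ((linear speed of block_round above 0.7 m/s and contact force between the fingers and block_round below 0.05 N) or (linear speed of block_hex above 0.7 m/s and contact force between the fingers and block_hex below 0.05 N) or (linear speed of block_square above 0.7 m/s and contact force between the fingers and block_square below 0.05 N) or (linear speed of block_long above 0.7 m/s and contact force between the fingers and block_long below 0.05 N)).
It fails at once if the paint jar is pushed away by more than 30 mm or tipped over (distance of paint_jar from where it was at the start of the episode above 0.03 m or angle between paint_jar's own z axis and vertical above 0.4 rad).
It fails at once if the glue bottle is pushed away by more than 30 mm or tipped over (distance of glue_bottle from where it was at the start of the episode above 0.03 m or angle between glue_bottle's own z axis and vertical above 0.4 rad).
It also fails if it takes over 128 s, if anything falls off the work surface, if the arm or the gripper's body presses on something with over 40 N, if the wrist force passes 120 N, or if a joint passes its speed limit or range.

## Working session

There is one attempt and no reset: what is moved stays moved. The work goes in short steps, each a Python script; the robot and the scene stay as the last script left them, time stands still between calls to the robot, and variables do not carry over. Pictures are saved under pics/ and viewed, at most 14 in all, crops included, and the job is handed in when it is done.

```bash
mkdir -p pics; ls; python3 - <<'E'
from workcell import *
import cv2,numpy as np
for n in("top","side"):
    c=camera(n);cv2.imwrite(f"pics/{n}0.png",c["image"]);np.savez(f"{n}0.npz",**c)
    print(n,c["fx"],c["fy"],c["cx"],c["cy"],c["cam_to_world"].round(3).tolist(),[k for k in c])
print(read_state()["tool_rot"],grip_point_offset)
E
```

```text
pics
top 437.55150282331925 437.55150282331925 317.64084848514585 240.06970002719325 [[0.057, 0.978, -0.201, 316.087], [-0.998, 0.056, -0.011, 59.336], [0.0, 0.201, 0.98, 918.556], [0.0, 0.0, 0.0, 1.0]] ['image', 'range_z', 'fx', 'fy', 'cx', 'cy', 'cam_to_world']
side 442.14532935133366 442.14532935133366 308.52435923932194 236.66091786032726 [[-0.798, 0.298, -0.524, 73.371], [-0.603, -0.411, 0.684, 638.854], [-0.012, 0.862, 0.507, 507.252], [0.0, 0.0, 0.0, 1.0]] ['image', 'range_z', 'fx', 'fy', 'cx', 'cy', 'cam_to_world']
[[ 9.48985778e-01  3.15318684e-01 -3.47315194e-04]
 [ 3.15318870e-01 -9.48985376e-01  8.75792296e-04]
 [-5.34433655e-05 -9.40629468e-04 -9.99999556e-01]] -18.700000000000003
```

View pics/top0.png

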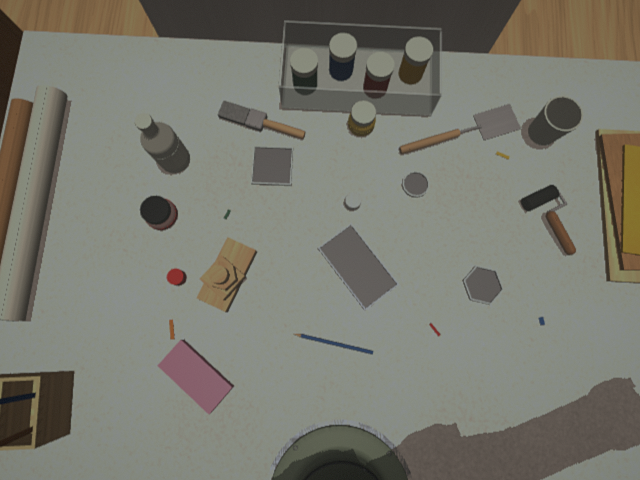

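View pics/side0.png

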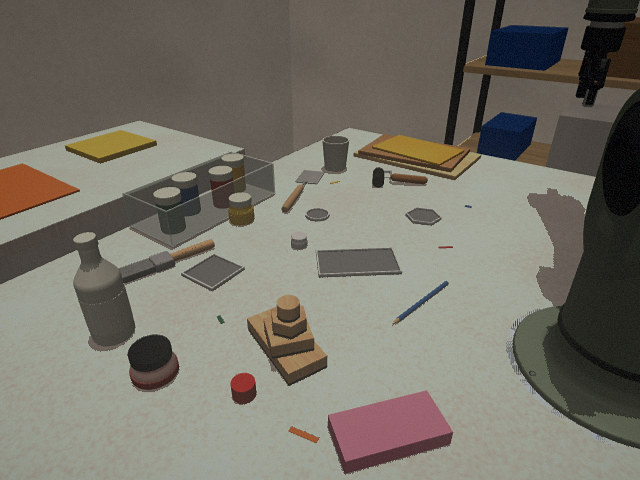

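The top view shows the wooden stack at (228,272). The trays are square at (272,166), round at (415,184), hex at (482,285) and long at (357,266). Look-alikes are the red disc at (176,277) and the pink slab at (195,376). A white cup stands at (352,201). The side view shows the stack at (288,335), red at (243,388) and pink at (390,430).

The wooden stack fits, because it is plain wood, four tiers, with the round block on top. Next I'll convert these to world coordinates and make the enlarged crop.

```bash
cat > h.py <<'E'
from workcell import *
import cv2,numpy as np
def cloud(c):
    v,u=np.mgrid[0:480,0:640]; z=np.asarray(c["range_z"],float)
    p=np.stack([(u-c["cx"])/c["fx"]*z,-(v-c["cy"])/c["fy"]*z,-z],-1)
    T=np.asarray(c["cam_to_world"]); w=p@T[:3,:3].T+T[:3,3]; w[z<=0]=np.nan; return w
def R(a): # tool pointing down, tool y (closing line) at world angle a
    y=np.array([np.cos(a),np.sin(a),0]);z=np.array([0,0,-1.]);return np.stack([np.cross(y,z),y,z],1)
def down_yaw(a): # choose of the two half turns the one near present joints
    return a
E
python3 - <<'E'
from h import *
t=dict(np.load("top0.npz"));s=dict(np.load("side0.npz"))
W=cloud(t);S=cloud(s)
for n,p in dict(stack=(222,272),round=(415,184),hex=(482,285),sq=(272,166),long=(357,266),cup=(352,201),jar=(363,112),bottle=(160,140),blackjar=(158,208),red=(176,277),pink=(195,376)).items():
    print(n,np.nanmedian(W[p[1]-2:p[1]+3,p[0]-2:p[0]+3].reshape(-1,3),0).round(1))
for n,p in dict(stack=(288,302),round=(317,214),hex=(423,216),sq=(213,272),long=(358,263)).items():
    print("side",n,np.nanmedian(S[p[1]-2:p[1]+3,p[0]-2:p[0]+3].reshape(-1,3),0).round(1))
a=cv2.resize(t["image"][222:327,150:290],None,fx=4,fy=4,interpolation=2)
b=cv2.resize(s["image"][280:400,220:340],(400,420),interpolation=2);b=cv2.resize(b,(240,420)) if 0 else b
o=np.zeros((420,960,3),np.uint8);o[:,:560]=a;o[:,560:]=b;cv2.imwrite("pics/crop1.png",cv2.resize(o,(800,350)))
E
```

```text
stack [413.2 245.9  96.5]
round [ 641.6 -135.8    3.8]
hex [ 427.9 -279.     3.4]
sq [665.  180.1   4.2]
long [453.1 -16.3   3.7]
cup [587.8   1.8  25.9]
jar [775.3 -11.2  62.5]
bottle [656.4 382.3 133.9]
blackjar [542.7 400.8  50.8]
red [405.9 355.4  23.8]
pink [214.2 294.1  24. ]
side stack [408.2 253.5  96.9]
side round [ 642.5 -137.9    4.5]
side hex [ 428.2 -280.4    4.5]
side sq [664.2 182.9   3.8]
side long [449.  -12.5   3.9]
```

View pics/crop1.png

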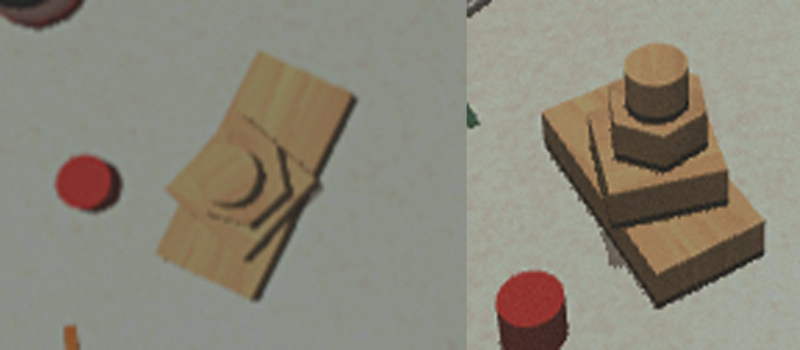

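The crop confirms it. The plain wooden round block sits on hex, square and long blocks at about (655,75) in the side half, and the red disc at (85,180) stands separately. Two views agree on the heights: stack top about 96 mm, tray floors about 4 mm. Next is a closer wrist look.

```bash
python3 - <<'E'
from h import *
q=read_state()["qpos"]
for a in np.arange(-6,7)*np.pi/12:
    j=inverse_kinematics([440,230,330],R(a)); k=inverse_kinematics([411,249,75],R(a))
    print(round(a,2),None if j is None else np.round(j,2), None if k is None else np.round(k,2))
E
```

```text
-1.57 [-0.74  0.2   0.17  1.77 -0.04  1.18 -2.13] [-0.8   0.51  0.17  2.09 -0.16  0.55 -2.08]
-1.31 [ 0.3   0.38 -1.18  1.72  0.37  1.29 -2.27] [-0.17  0.58 -0.66  2.06  0.56  0.69 -2.5 ]
-1.05 [ 0.26  0.35 -1.11  1.72  0.33  1.27 -1.97] [-0.13  0.59 -0.72  2.06  0.6   0.71 -2.28]
-0.79 [ 0.25  0.35 -1.1   1.72  0.33  1.27 -1.71] [-0.13  0.59 -0.72  2.06  0.6   0.71 -2.02]
-0.52 [ 0.26  0.36 -1.12  1.72  0.34  1.27 -1.46] [-0.11  0.6  -0.74  2.06  0.62  0.72 -1.77]
-0.26 [ 0.28  0.37 -1.15  1.72  0.35  1.28 -1.21] [-0.08  0.61 -0.78  2.06  0.65  0.73 -1.54]
0.0 [ 0.29  0.37 -1.16  1.72  0.36  1.28 -0.95] [-0.04  0.64 -0.84  2.05  0.7   0.76 -1.32]
0.26 [ 0.3   0.38 -1.18  1.72  0.37  1.29 -0.7 ] [ 0.03  0.68 -0.95  2.05  0.78  0.82 -1.13]
0.52 [ 0.31  0.39 -1.2   1.72  0.38  1.29 -0.45] [ 0.03  0.68 -0.95  2.05  0.77  0.82 -0.86]
0.79 [ 0.32  0.4  -1.23  1.72  0.39  1.3  -0.2 ] [ 0.03  0.68 -0.95  2.05  0.77  0.82 -0.6 ]
1.05 [ 0.35  0.43 -1.28  1.72  0.42  1.31  0.03] [ 0.03  0.68 -0.96  2.05  0.78  0.82 -0.35]
1.31 [ 0.38  0.47 -1.36  1.72  0.47  1.34  0.24] [ 0.04  0.69 -0.97  2.05  0.79  0.83 -0.09]
1.57 [ 0.41  0.52 -1.43  1.72  0.52  1.37  0.45] [ 0.05  0.7  -0.99  2.05  0.8   0.84  0.16]
```

```bash
python3 - <<'E'
from h import *
movep([430,240,330],R(0.))
c=camera("wrist");np.savez("w1.npz",**c);cv2.imwrite("pics/w1.png",c["image"])
print(c["cam_to_world"].round(3),c["fx"],read_state()["qpos"],read_state()["time"],read_state()["finger_gap"])
W=cloud(c)
for z in(12,24,48,72,96):
    m=abs(W[...,2]-z)<5; print(z,m.sum(),np.median(W[m],0).round(1) if m.any() else 0)
E
```

```text
[[ 1.00000e+00  0.00000e+00  0.00000e+00  4.29379e+02]
 [-0.00000e+00  9.53000e-01  3.03000e-01  3.16375e+02]
 [ 0.00000e+00 -3.03000e-01  9.53000e-01  4.95557e+02]
 [ 0.00000e+00  0.00000e+00  0.00000e+00  1.00000e+00]] 422.9601945647161 [ 0.27464139  0.37080026 -1.17502937  1.73176044  0.35639479  1.27963371
 -0.98233126] 3.2083 85.27267089537376
12 10348 [132.9  73.1  11.9]
24 18271 [260.9 270.4  24.1]
48 4557 [520.9 276.9  48.9]
72 2258 [416.2 240.4  72. ]
96 1517 [409.3 256.   96.2]
```

View pics/w1.png

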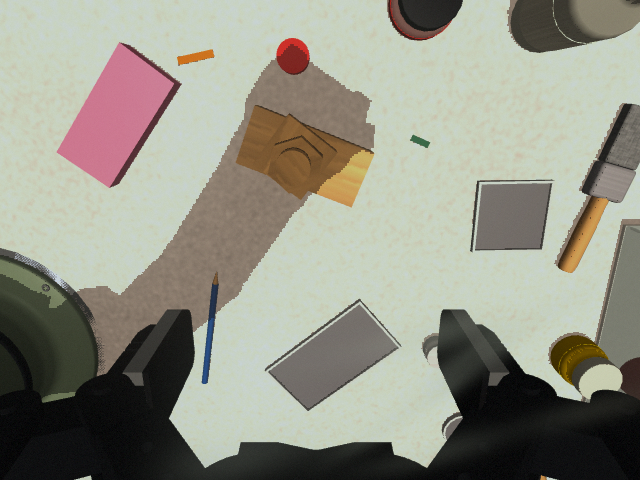

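The wrist view shows the stack at about (297,155), red at (293,55), pink at (118,115), the square tray at (512,215) and the long tray at (333,355). Now I'll fit outlines per height layer, plus the tray floors.

```bash
cat >> h.py <<'E'
def layer(W,z,c,r=95,tol=4):
    m=(abs(W[...,2]-z)<tol)&(np.hypot(W[...,0]-c[0],W[...,1]-c[1])<r)
    return W[m][:,:2].astype(np.float32)
def rect(P):
    (x,y),(w,h),a=cv2.minAreaRect(P)
    if w<h: w,h,a=h,w,a+90
    return np.round([x,y,w,h,(a+90)%180-90],1)   # angle of long side, deg
def traypts(c,uv):
    g=cv2.GaussianBlur(c["image"],(3,3),0).copy();m=np.zeros((482,642),np.uint8)
    cv2.floodFill(g,m,uv,0,(14,)*3,(14,)*3,cv2.FLOODFILL_FIXED_RANGE|cv2.FLOODFILL_MASK_ONLY|(255<<8))
    m=cv2.morphologyEx(m[1:-1,1:-1],cv2.MORPH_OPEN,np.ones((3,3)))
    return cloud(c)[(m>0)][:,:3].astype(np.float32)
E
python3 - <<'E'
from h import *
C={n:dict(np.load(f)) for n,f in(("top","top0.npz"),("side","side0.npz"),("wrist","w1.npz"))}
for n,c in C.items():
    W=cloud(c)
    for z in(24,48,72,96):
        P=layer(W,z,(411,249),{24:90,48:60,72:45,96:35}[z])
        if len(P)>20: print(n,z,len(P),rect(P),np.round(cv2.minEnclosingCircle(P),1) if 0 else [round(v,1) for v in cv2.minEnclosingCircle(P)[0]],np.round(cv2.minEnclosingCircle(P)[1],1))
S=[("top","round",(415,184)),("top","hex",(482,285)),("top","sq",(272,166)),("top","long",(357,266)),("wrist","sq",(512,215)),("wrist","long",(333,355)),("side","round",(317,214)),("side","hex",(423,216)),("side","sq",(213,272)),("side","long",(358,263))]
for n,k,uv in S:
    P=traypts(C[n],uv); z=P[:,2]; P=P[~np.isnan(z)]
    Q=np.ascontiguousarray(P[:,:2]); e=cv2.minEnclosingCircle(Q)
    print(n,k,len(P),np.median(P[:,2]).round(1),rect(Q),np.round(e[0],1),round(e[1],1))
E
```

```text
top 24 1185 [417.2 251.5 139.8  72.3 -21.5] [418.2, 253.8] 77.3
top 48 405 [408.1 256.9  64.9  64.1  52.5] [408.0, 257.2] 44.9
top 72 284 [409.5 251.9  55.8  49.8  76.5] [410.4, 252.3] 28.6
top 96 258 [407.9 253.8  32.8  32.5   5.8] [407.8, 253.4] 17.3
side 24 1229 [419.6 255.5 142.5  72.5 -21.2] [418.5, 255.2] 76.2
side 48 649 [408.6 256.6  66.8  64.5 -37.7] [409.0, 256.8] 44.4
side 72 368 [406.6 255.7  50.2  47.5  46.1] [410.7, 252.3] 29.1
side 96 327 [408.6 253.2  34.6  32.4 -50.7] [409.0, 253.7] 18.2
wrist 24 4078 [418.2 255.7 139.9  71.9 -21.5] [417.4, 253.0] 77.1
wrist 48 1518 [407.1 256.2  64.2  64.   52.6] [407.0, 256.4] 44.6
wrist 72 1096 [408.7 252.3  56.7  49.9  76.2] [408.6, 252.2] 28.5
wrist 96 1022 [407.6 253.4  33.3  33.2  88.4] [407.4, 253.3] 17.0
top round 392 3.7 [ 644.6 -137.9   49.2   48.1  -85.8] [ 643.6 -137.6] 25.2
top hex 851 3.6 [ 429.7 -281.4   70.8   65.6   79.5] [ 429.5 -281.9] 36.9
top sq 1244 3.4 [668.5 181.1  82.6  80.6 -88.7] [669.2 180.5] 54.8
top long 2874 3.4 [454.3 -17.8 157.2  82.8  40. ] [454.5 -17.6] 86.8
wrist sq 4108 3.4 [665.8 178.9  81.   79.2 -88.9] [665.5 179.5] 55.0
wrist long 5813 3.4 [451.1 -18.9 156.1  81.9  39.4] [451.2 -18.5] 85.3
side round 171 4.6 [ 642.4 -138.3   62.6   44.6  -54.8] [ 642.  -138.3] 31.5
side hex 316 4.7 [ 428.6 -279.6   75.    66.7  -66.8] [ 427.  -281.1] 41.6
side sq 879 4.1 [670.8 176.7  79.7  79.4 -88.1] [667.6 177.5] 50.2
side long 1691 4.3 [452.  -17.6 156.9  91.7  39.9] [451.7 -17.3] 89.4
```

```bash
cat >> h.py <<'E'
def feas(xy,z,a):
    return all(inverse_kinematics([*xy,zz],R(a)) is not None for zz in (z,160))
def pick(xy,z,a):
    movep([*xy,z+70],R(a)); movel([*xy,z+25],max_speed=150); movel([*xy,z],max_speed=60)
    clamp(); s=read_state(); print("grip gap",round(s["finger_gap"],1),"F",s["gripper_force"],"z",s["eef_pos"].__getitem__(2)); 
    movel([*xy,z+10],max_speed=40); movel([*xy,max(z+60,150)],max_speed=150)
    print("lifted gap",round(read_state()["finger_gap"],1))
def place(xy,zc,a): # zc: TCP height at which the block should meet the floor
    movep([*xy,150],R(a)); print("carried gap",round(read_state()["finger_gap"],1))
    movel([*xy,zc+15],max_speed=150)
    g=movel([*xy,zc-2],max_speed=20,guard=5)
    s=read_state(); print("contact",g,"z",round(s["eef_pos"][2],1),"expected",zc,"f",np.round(s["ft_force"],1))
    open_gripper(); wait(0.3); movel([*xy,zc+30],max_speed=60); movel([*xy,160],max_speed=150); print("t",read_state()["time"])
E
python3 - <<'E'
from h import *
d=np.deg2rad
for n,xy,z,aa in(("hexP",(409,252),52,[-73.7,-13.7,46.3]),("hexT",(429,-281),7,[-70.5,-10.5,49.5]),("sqP",(407.5,256.5),25,[-37.5,52.5]),("sqT",(666.5,179.8),4,[1.2,-88.8,91.2]),("LP",(417.6,254),1,[68.5,-111.5]),("LT",(452,-18),4,[-50.3,129.7]),("rT",(643.5,-137.9),10,[0,-45,45])):
    print(n,[(a,feas(xy,z,d(a))) for a in aa+[a+180 for a in aa]])
pick((407.8,253.4),78.5,d(0))
place((643.5,-137.9),9.5,d(-30))
c=camera("wrist");cv2.imwrite("pics/w2.png",c["image"]);np.savez("w2.npz",**c)
t=camera("top");np.savez("t2.npz",**t)
W=cloud(t);P=layer(W,27,(643.5,-138),40,5);print("round top",len(P),P.mean(0) if len(P) else 0)
E
```

```text
hexP [(-73.7, True), (-13.7, True), (46.3, True), (106.3, True), (166.3, True), (226.3, True)]
hexT [(-70.5, True), (-10.5, True), (49.5, True), (109.5, True), (169.5, True), (229.5, True)]
sqP [(-37.5, True), (52.5, True), (142.5, True), (232.5, True)]
sqT [(1.2, True), (-88.8, True), (91.2, True), (181.2, True), (91.2, True), (271.2, True)]
LP [(68.5, True), (-111.5, True), (248.5, True), (68.5, True)]
LT [(-50.3, True), (129.7, True), (129.7, True), (309.7, True)]
rT [(0, True), (-45, True), (45, True), (180, True), (135, True), (225, True)]
grip gap -0.4 F 0.0 z 78.50394712995465
lifted gap -0.2
carried gap 0.1
contact False z 7.6 expected 9.5 f [-1.1  0.9 -0.2]
t 13.0833
round top 0 0
```

The fingers closed on nothing. I need to look at the stack and find out why.

```bash
python3 - <<'E'
from h import *
t=dict(np.load("t2.npz"));W=cloud(t)
movep([430,240,330],R(0.))
c=camera("wrist");np.savez("w3.npz",**c);cv2.imwrite("pics/w3.png",c["image"][60:320,180:440])
V=cloud(c)
for n,W in(("top",cloud(t)),("wrist",V)):
  for z in(24,48,72,96):
    P=layer(W,z,(411,249),{24:90,48:60,72:45,96:35}[z])
    if len(P)>20: print(n,z,len(P),rect(P),np.round(cv2.minEnclosingCircle(P)[0],1))
# fingers in wrist cam: lowest visible points
m=(V[...,2]>150);print(np.nanmin(V[m][:,2]), [V[r,k].round(0).tolist() for r,k in((340,175),(340,465),(315,185),(315,445),(380,190),(400,500))])
E
```

```text
top 24 1184 [417.2 251.1 139.8  72.  -21.2] [418.7 254. ]
top 48 408 [408.2 256.8  64.6  63.9  52.5] [407.8 256.8]
top 72 286 [409.7 252.4  56.7  49.7  76.2] [409.9 252.3]
top 96 258 [407.9 253.8  32.9  32.9 -82. ] [408.1 253.8]
wrist 24 4098 [417.8 255.  140.1  70.2 -21.6] [417.2 253.2]
wrist 48 1533 [407.1 256.2  64.2  64.1  52.4] [407.1 256.2]
wrist 72 1103 [408.4 252.1  56.9  50.1 -43.8] [408.5 252.2]
wrist 96 1024 [407.4 253.4  33.5  33.3  44.5] [407.2 253.2]
150.35862388692044 [[387.0, 246.0, 383.0], [473.0, 250.0, 389.0], [387.0, 249.0, 372.0], [473.0, 248.0, 371.0], [256.0, -55.0, 0.0], [472.0, 251.0, 415.0]]
```

View pics/w3.png

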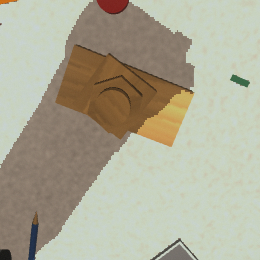

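The stack hasn't moved, with the round block top still at (407,253,96). In the wrist cloud the open fingertips lie about 41 mm above the nominal TCP, where 13 mm was expected. So the fingers probably closed above the block. I'll measure the real tip height with the camera and a guarded touch on bare table.

```bash
cat >> h.py <<'E'
def tips(tag):
    c=camera("wrist");W=cloud(c);s=read_state();p=np.array(s["eef_pos"]);T=np.array(s["tool_rot"])
    L=(W-p)@T   # tool frame
    m=(abs(L[...,0])<30)&(abs(L[...,1])<75)&(L[...,2]<0)&(L[...,2]>-100)
    for sg in(-1,1):
        q=L[m&(sg*L[...,1]>0)]; print(tag,"gap",round(s["finger_gap"],1),"side",sg,"tip z(tool) 99pc",np.nanpercentile(q[:,2],99).round(1),"max",q[:,2].max().round(1),"inner y",np.percentile(sg*q[:,1],2).round(1), "x",np.percentile(q[:,0],[2,98]).round(0))
    return c
E
python3 - <<'E'
from h import *
print(read_state()["eef_pos"])
tips("open")
movep([550,110,100],R(0.)); tips("open")
clamp(); c=tips("shut"); cv2.imwrite("pics/w4.png",c["image"])
try: 
    movel([550,110,20],max_speed=150)
    g=movel([550,110,-45],max_speed=25,guard=5); s=read_state(); print("touch",g,s["eef_pos"],s["ft_force"])
except PlanningError as e: print(e)
movel([550,110,100]); open_gripper(); print(read_state()["time"])
E
```

```text
[430.76416646 239.10131636 329.51312271]
open gap 85.4 side -1 tip z(tool) 99pc -39.7 max -35.3 inner y 7.4 x [-8. 16.]
open gap 85.4 side 1 tip z(tool) 99pc -39.8 max -35.6 inner y 6.8 x [-8. 16.]
open gap 85.6 side -1 tip z(tool) 99pc -39.6 max -34.7 inner y 7.5 x [-8. 16.]
open gap 85.6 side 1 tip z(tool) 99pc -39.5 max -35.3 inner y 6.4 x [-8. 16.]
shut gap 0.1 side -1 tip z(tool) 99pc -32.7 max -25.9 inner y 1.1 x [-9. 17.]
shut gap 0.1 side 1 tip z(tool) 99pc -33.5 max -26.0 inner y 0.9 x [-9. 17.]
touch True [550.00289339 110.00594882 -22.79147109] [-0.41104718 -2.66055835  9.04879037]
21.025
```

The shut fingertips touch the table at TCP z = -22.8, so the real tips lie about 23 mm behind the nominal TCP. The camera agrees (-26 shut, -35 open). I'll shift all heights by -23 mm and retry the round block.

```bash
python3 - <<'E'
from h import *
d=np.deg2rad
pick((407.8,253.4),78.5-23,d(0))
c=tips("held"); cv2.imwrite("pics/w5.png",c["image"])
place((643.5,-137.9),9.5-23,d(-30))
t=camera("top");np.savez("t5.npz",**t)
W=cloud(t);P=layer(W,27,(643.5,-138),40,5);print("round top",len(P),P.mean(0) if len(P) else 0, np.median(W[...,2][(abs(W[...,0]-643)<9)&(abs(W[...,1]+138)<9)]))
P=layer(W,72,(411,249),45);print("hex",rect(P),cv2.minEnclosingCircle(P))
E
```

```text
grip gap 32.0 F 58.445557951927185 z 55.942082265993136
lifted gap 31.6
held gap 32.0 side -1 tip z(tool) 99pc -22.6 max -15.4 inner y 1.4 x [-11.  17.]
held gap 32.0 side 1 tip z(tool) 99pc -23.2 max -15.8 inner y 1.4 x [-11.  17.]
carried gap 31.6
contact True z -13.0 expected -13.5 f [-1.3  0.1  9.7]
t 30.725
round top 201 [ 643.25354 -136.56602] 27.821712065725023
hex [409.8 253.1  57.3  50.   76.7] ((410.086669921875, 252.9906463623047), 28.663040161132812)
```

Round block placed: its top is at z 27.8 and its centre within 2 mm. Next the hex.

```bash
python3 - <<'E'
from h import *
d=np.deg2rad
pick((409.2,252.4),29.5,d(-13.7))
place((429,-281),-15.5,d(-10.5))
t=camera("top");np.savez("t6.npz",**t);c=camera("wrist");cv2.imwrite("pics/w6.png",c["image"])
W=cloud(t);P=layer(W,27,(429,-281),45,5);print("hex top",len(P),rect(P),cv2.minEnclosingCircle(P),np.median(layer(W,27,(429,-281),20,9).shape), np.median(W[...,2][(abs(W[...,0]-429)<9)&(abs(W[...,1]+281)<9)]))
P=layer(W,48,(408,256),60);print("sq",rect(P))
P=layer(W,24,(418,254),90);print("long",rect(P))
E
```

```text
grip gap 48.9 F 60.9000563621521 z 29.989996602034317
lifted gap 48.9
carried gap 48.6
contact True z -15.0 expected -15.5 f [-2.1  0.5 11.5]
t 41.5
hex top 547 [ 429.4 -280.9   55.9   50.8  -39.9] ((429.71710205078125, -280.08447265625), 28.582225799560547) 155.5 27.911817569289042
sq [408.2 256.9  64.8  64.   52.6]
long [427.3 272.  143.7 117.6 -25.9]
```

View pics/w6.png

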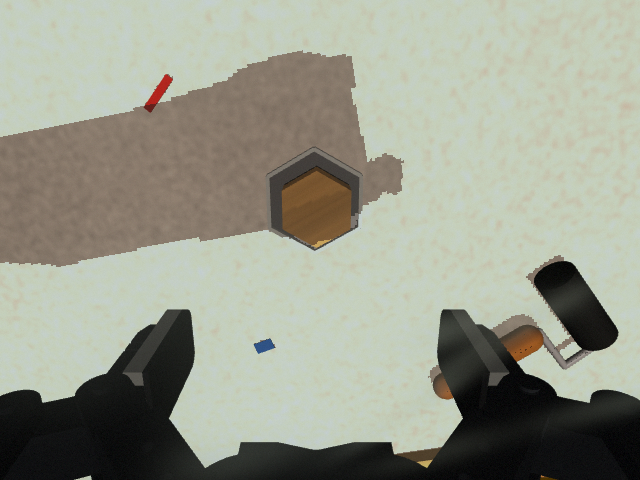

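The wrist view shows the hex lying inside its tray at (315,207), aligned with the rim. The square block comes next.

```bash
python3 - <<'E'
from h import *
d=np.deg2rad
pick((407.6,256.5),2.5,d(-37.5))
place((666.3,179.8),-18.5,d(1.2))
t=camera("top");np.savez("t7.npz",**t)
W=cloud(t);P=layer(W,27,(666,180),60,5);print("sq top",len(P),rect(P), np.median(W[...,2][(abs(W[...,0]-666)<9)&(abs(W[...,1]-180)<9)]))
P=layer(W,24,(418,254),90,3);print("long",rect(P))
movep([430,240,250],R(0.)); c=camera("wrist");V=cloud(c);P=layer(V,24,(418,254),88,3);print("long",rect(P)); cv2.imwrite("pics/w7.png",c["image"])
E
```

```text
grip gap 62.8 F 63.9126455783844 z 3.0480017159453463
lifted gap 62.5
carried gap 62.6
contact True z -17.9 expected -18.5 f [-1.8 -1.6  9.5]
t 51.7667
sq top 811 [665.9 180.3  66.   64.3   1.3] 27.33888399326645
long [427.1 276.4 140.  115.5 -21.6]
long [425.4 274.5 140.4 112.5 -21.6]
```

View pics/w7.png

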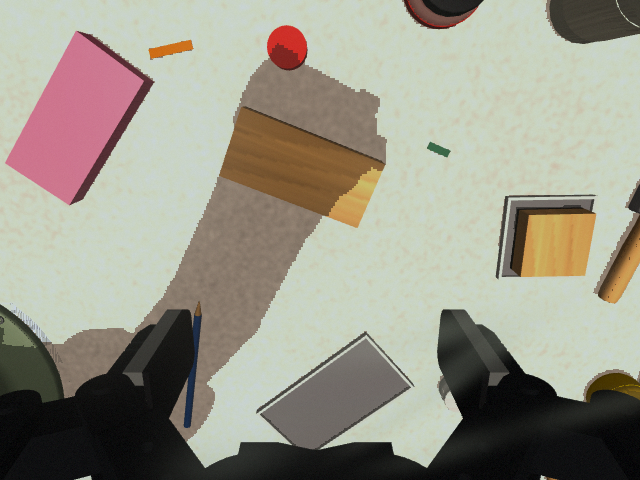

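The square block sits in its tray at (552,243). The bare long block is at (302,165), and the red disc at (288,47) had leaked into the fit. I'll refit with a tighter radius, then move the long block.

```bash
python3 - <<'E'
from h import *
d=np.deg2rad
c=camera("wrist");P=layer(cloud(c),24,(417,253),80,3);r=rect(P);print("long",r)
assert 136<r[2]<144 and 63<r[3]<70
a=r[4]+90
pick((r[0],r[1]),-22,d(a))
place((452,-18),-19,d(129.7))
movep([452,-120,250],R(0.)); c=camera("wrist");cv2.imwrite("pics/w8.png",c["image"])
t=camera("top");cv2.imwrite("pics/t8.png",t["image"])
for W in(cloud(t),cloud(c)):
    P=layer(W,27,(452,-18),90,4);print("long top",rect(P),np.median(W[...,2][(abs(W[...,0]-452)<9)&(abs(W[...,1]+18)<9)]))
print(read_state()["time"])
E
```

```text
long [417.  253.2 140.2  66.6 -21.4]
grip gap 64.6 F 65.07827281951904 z -21.460744809229876
lifted gap 64.7
carried gap 64.7
contact True z -18.5 expected -19 f [-2.  -1.8 12.4]
t 62.6
long top [452.9 -17.5 140.3  66.8  39.6] 26.887781885555967
long top [451.2 -18.4 140.3  66.1  39.8] 27.2286253252999
64.175
```

```bash
ls pics
```

```text
crop1.png
side0.png
t8.png
top0.png
w1.png
w2.png
w3.png
w4.png
w5.png
w6.png
w7.png
w8.png
```

View pics/t8.png

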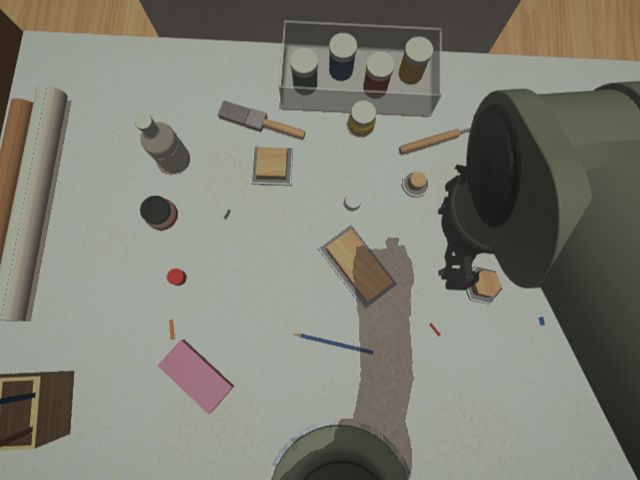

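All four blocks lie in their trays: square (272,163), round (415,182), long (358,265), hex (484,285). The jar (363,118) and bottle (165,145) haven't moved, and the gripper is clear at 250 mm height.

```bash
python3 -c "
from workcell import *
print(finish_job())"
```

```text
the job is handed in; nothing more can be done
None
```

I placed all four blocks flat in their own trays, top down, left the jar and bottle where they were, and handed the job in at about 64 s; the first grasp closed above the round block without touching it, because the real fingertips sit about 23 mm behind the stated TCP.

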